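Grade the dried mullet roe off the drying board

ROBOT

A 6-joint arm with a two-finger parallel gripper is mounted at the origin on the work surface. World frame = base frame: x ahead of the robot, y to its left, z up, the work surface at z = 0. Lengths are in m, angles in degrees, forces in N, time in s.
With the tool pointing down it reaches from about 0.3 to 0.75 m from the base axis. Payload 8.5 kg.
Tool frame: the origin (TCP) lies on the mounting face of the last link; the fingertips stand 173 mm ahead of it and the grasp point (between the pads) lies 155 mm ahead of it (env.tips_ahead is the distance from the TCP to the fingertips, in m); z points along the fingers, x is the direction in which the jaws open and shut, and the axes are right-handed (so a half turn about z gives the same grasp; the last joint's range is limited). The gripper opens to 85 mm and grips with 20 to 120 N. Pads are 22 mm wide; open, the fingers measure 114 mm over their backs; the gripper's body (76 mm by 85 mm) begins 54 mm behind the grasp point. The pads swing forward as they close: fully open they stand 13 mm farther back than shut.
Start: joints at [-75.82, 21.807, 74.336, -0, 83.858, -12.336], TCP at [0.246, -0.492, 0.405] pointing down, gripper open.
Joint ranges: [-178.18, 178.18], [-50.72, 133.34], [12.68, 142.11], [-81.47, 261.47], [9.98, 163.14], [-165.26, 165.26]. Speed limits (degrees/s): [136.94, 136.94, 180, 180, 180, 180].

INTERFACE

Orientations are given as a 3x3 rotation matrix whose columns are the frame's x, y, z axes.
In Python, from rig import env gives the robot as it stands. The module is installed in compiled form; this text tells all that it offers.
- The arm moves only by the tool step_arm, never from a script. Its argument "increments" is a list of rows, each an object of numbers: "x", "y", "z": the shift along the tool's x, y, z in cm; "wx", "wy", "wz": the turn, a rotation vector about the tool's x, y, z in rad; "gripper": the finger opening in cm, from 0 to 8.54. A call has 1 to 20 rows; each row shifts and turns the commanded pose from where the row before left it, along the tool's axes as they then stand; what a row does not reach is not made up. A row lasts 1/10 s, in which the tool goes at most 50 mm and 8.59 degrees, less where a joint would pass 70% of its speed; a pose out of reach is approached as far as the arm can. A call with a gripper value outside its range is refused whole. The fingers move at their own pace and stop on an object; "newtons" is the grip in N (left out, the last holds). Time passes only in rows, so rows that do not move let the fingers close. It gives the time, the measured TCP pose, the force and the opening at its end, in the units of the state.
- env.observe(): the state, without advancing time (a new reading comes with each control period).
- env.get_image(name): name is "scene" or "top"; returns a dict with "color" (384x512x3 uint8, blue, green, red), "camera_matrix" (3x3 intrinsics, pixels), "rvec" (rotation vector, rad) and "tvec" (3), from world to camera coordinates, as OpenCV has them. Camera axes: x right, y down, z forward; pixel columns grow to the right and rows downward; lengths in m; the calibration is good to about 2 mm. A picture is of the moment at which its call begins. There is no depth.
- env.close_job(): hands the job in, once; it reports no verdict.
The state is a dict: "time_s": time; "q": joint angles; "qvel": joint speeds; "joint_efforts": joint torques, N m; "position": TCP position; "tool_rot": TCP orientation; "ft_force": force on the tool from outside, world axes, zero at the start; "wrist_torque": the same for the moment, N m; "grip_width": finger opening in m.
Only numpy, scipy, OpenCV 4.12 (cv2) and the standard library are available. Lean on these libraries where they do the work, as an engineer would, in place of code of your own. Each camera call takes 0.05 s, during which the arm holds its last target. There are 200 camera calls.

TASK

Grade the five pieces of cured mullet roe on the drying board: both amber pairs go into the white tray, both dark pairs into the blue tray, and the single broken-off lobe into the narrow red tray. Set them down gently, without dropping or tossing them, so that each lies flat on the floor of its tray, wholly inside the rim, and not on top of another piece. Leave the bottle and the brush where they are.

Things in the scene. Friction and masses are not known exactly. Their poses are not given: they have to be found in the camera images.
- amber_a_mid (a point): A whole pair of cured mullet roe (two long lobes joined at one end), bright amber-orange; one of two alike. Lies flat on the drying board. 120 mm long, 58 mm wide, 22 mm high, flat above and below, about 120 g, hard and dry. This point is its centre, half-way up (11 mm above its underside); x runs along its length (the joined head with a pale stalk stub at +x), y across its width, z up. The drying board is a fixed plywood board, 12 mm thick, on the bench.
- amber_b_mid (a point): The other bright amber-orange pair, the same in every way. Lies flat on the drying board. 120 mm long, 58 mm wide, 22 mm high, flat above and below, about 120 g, hard and dry. This point is its centre, half-way up (11 mm above its underside); x runs along its length (the joined head with a pale stalk stub at +x), y across its width, z up.
- dark_a_mid (a point): A whole pair of cured mullet roe, dark maroon-brown; one of two alike. Lies flat on the drying board. 120 mm long, 58 mm wide, 22 mm high, flat above and below, about 120 g, hard and dry. This point is its centre, half-way up (11 mm above its underside); x runs along its length (the joined head with a pale stalk stub at +x), y across its width, z up.
- dark_b_mid (a point): The other dark maroon-brown pair, the same in every way. Lies flat on the drying board. 120 mm long, 58 mm wide, 22 mm high, flat above and below, about 120 g, hard and dry. This point is its centre, half-way up (11 mm above its underside); x runs along its length (the joined head with a pale stalk stub at +x), y across its width, z up.
- single_mid (a point): A single amber-orange roe lobe that has come off its pair: 120 mm long, only 32 mm wide, 22 mm high, about 70 g, hard and dry, flat on the drying board. This point is its centre, half-way up; x along its length, y across, z up.
- white_tray: White plastic tray for amber pairs: rectangular, 158 x 198 mm outside (x by y), 21 mm high, walls and floor 4 mm thick, so 150 x 190 mm inside; room for two pairs side by side, both along x. Does not move. Origin: centre of its underside, on the bench top (height 0); the floor's upper face is 4 mm above it. x along the 158 mm side, z up. Its place changes from start to start.
- blue_tray: Blue plastic tray for dark pairs: rectangular, 158 x 198 mm outside (x by y), 21 mm high, walls and floor 4 mm thick, so 150 x 190 mm inside; room for two pairs side by side, both along x. Does not move. Origin: centre of its underside, on the bench top (height 0); the floor's upper face is 4 mm above it. x along the 158 mm side, z up. Its place changes from start to start.
- red_tray: Narrow red plastic tray, half the width of the others, for broken-off single lobes: 158 x 92 mm outside (x by y), 21 mm high, walls and floor 4 mm thick, so 150 x 84 mm inside. Does not move. Origin: centre of its underside, on the bench top (height 0); floor's upper face 4 mm above it. x along the 158 mm side, z up. Its place changes from start to start.
- bottle: Bystander: green glass bottle of rice spirit with a red cap, standing on the bench to the left, 66 mm in diameter, 200 mm tall. Origin: centre of its underside; z up.
- brush: Bystander: small wooden-handled brush, 190 mm long, lying on the bench to the right. Origin: under its middle; x along its length, bristles at +x.
There are look-alikes about, which are no part of the job. What is shaped like the part that bears amber_b_mid but green is not meant. Leave any green look-alike of the part that bears single_mid alone.

How it is judged (in metres and radians):
At the end, for the whole second after the job is handed in: Both amber pairs lie in the white tray, both dark pairs in the blue tray and the single lobe in the red tray, each wholly inside the rim and flat on the floor (centre 11 to 19 mm above the tray's underside, tilted less than 0.08 rad), let go and at rest (x of amber_a_mid in the frame of white_tray between -0.05 and 0.05 m and y of amber_a_mid in the frame of white_tray between -0.072 and 0.072 m and z of amber_a_mid in the frame of white_tray between 0.011 and 0.019 m and angle between each of amber_a_mid, amber_b_mid, dark_a_mid, dark_b_mid, single_mid's own z axis and vertical below 0.08 rad and linear speed of each of amber_a, amber_b, dark_a, dark_b, single below 0.02 m/s and contact force between each of amber_a, amber_b, dark_a, dark_b, single and the fingers below 0.05 N and x of amber_b_mid in the frame of white_tray between -0.05 and 0.05 m and y of amber_b_mid in the frame of white_tray between -0.072 and 0.072 m and z of amber_b_mid in the frame of white_tray between 0.011 and 0.019 m and x of dark_a_mid in the frame of blue_tray between -0.05 and 0.05 m and y of dark_a_mid in the frame of blue_tray between -0.072 and 0.072 m and z of dark_a_mid in the frame of blue_tray between 0.011 and 0.019 m and x of dark_b_mid in the frame of blue_tray between -0.05 and 0.05 m and y of dark_b_mid in the frame of blue_tray between -0.072 and 0.072 m and z of dark_b_mid in the frame of blue_tray between 0.011 and 0.019 m and x of single_mid in the frame of red_tray between -0.062 and 0.062 m and y of single_mid in the frame of red_tray between -0.03 and 0.03 m and z of single_mid in the frame of red_tray between 0.011 and 0.019 m); the robot touches nothing.
It fails at once if a piece of roe is dropped or tossed (falls free faster than 0.8 m/s, that is from more than about 30 mm) ((linear speed of amber_a above 0.8 m/s and height (world z) of amber_a_mid below 0.08 m and contact force between amber_a and the fingers below 0.01 N) or (linear speed of amber_b above 0.8 m/s and height (world z) of amber_b_mid below 0.08 m and contact force between amber_b and the fingers below 0.01 N) or (linear speed of dark_a above 0.8 m/s and height (world z) of dark_a_mid below 0.08 m and contact force between dark_a and the fingers below 0.01 N) or (linear speed of dark_b above 0.8 m/s and height (world z) of dark_b_mid below 0.08 m and contact force between dark_b and the fingers below 0.01 N) or (linear speed of single above 0.8 m/s and height (world z) of single_mid below 0.08 m and contact force between single and the fingers below 0.01 N)).
It fails at once if the bottle or the brush is moved by more than 25 mm (distance of any of bottle, brush from where it was at the start of the episode above 0.025 m).
It also fails if it takes over 128 s, if anything falls off the work surface, if the arm or the gripper's body presses on something with over 40 N, if the wrist force passes 120 N, or if a joint passes its speed limit or range.

## Working session

There is one attempt and no reset: what is moved stays moved. The work goes in short steps, Python scripts to look and compute and a tool call to move; the robot and the scene stay as the last step left them, time stands still between calls to the robot, and variables do not carry over. Pictures are saved under pics/ and viewed, about 12 in all and at most 16, crops included, and the job is handed in when it is done.

Besides the shell and the picture viewer there is one more tool, called after ">>>" as name(argument=value, ...), one argument or row to a line, values as JSON. step_arm: Moves the arm, as the interface text tells. Its arguments: {"type":"object","properties":{"increments":{"type":"array"},"newtons":{"type":"number"}},"required":["increments"]}

```bash
mkdir -p pics
python3 - <<'E'
from rig import env
import cv2,numpy as np
for n in("top","scene"):
    d=env.get_image(n); cv2.imwrite(f"pics/{n}0.png",d["color"]); print(n,d["camera_matrix"],d["rvec"].ravel(),d["tvec"].ravel())
s=env.observe(); print(s["position"],s["tool_rot"],s["time_s"])
E
```

```text
top [[444.60210818   0.         257.91666421]
 [  0.         444.60210818 184.17753372]
 [  0.           0.           1.        ]] [ 2.20454127 -2.14599341  0.09057873] [-3.12827656e-04  4.08830687e-01  1.55835879e+00]
scene [[382.83189951   0.         246.39114608]
 [  0.         382.83189951 191.6457801 ]
 [  0.           0.           1.        ]] [ 1.37022867  2.37719183 -0.73976815] [ 0.2113963  -0.25514248  1.42113729]
[ 0.24554597 -0.49210399  0.40416976] [[ 4.46489132e-01 -8.94789010e-01 -2.86520932e-04]
 [-8.94788154e-01 -4.46489113e-01  1.27744321e-03]
 [-1.27097062e-03 -3.13988972e-04 -9.99999143e-01]] 0.1
```

View pics/top0.png

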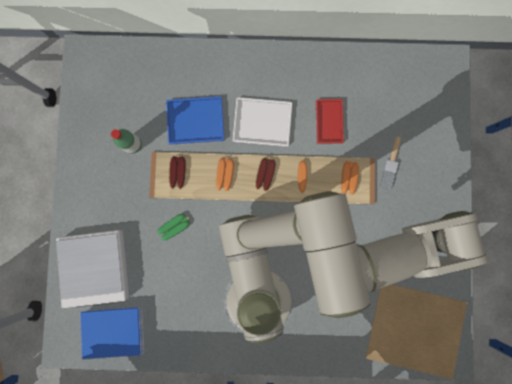

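View pics/scene0.png

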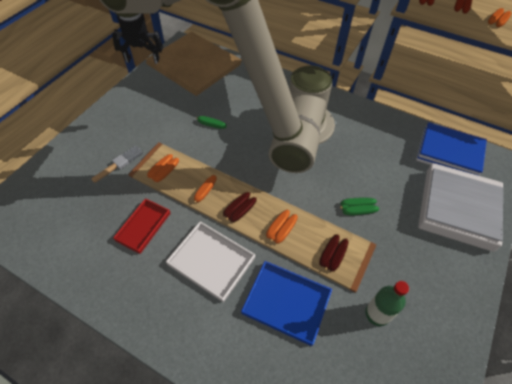

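```bash
cat > h.py <<'E'
import cv2,numpy as np
from rig import env
def cast(d,uv,z):
    R=cv2.Rodrigues(d["rvec"])[0]; t=np.ravel(d["tvec"]); C=-R.T@t
    p=cv2.undistortPoints(np.float64(uv).reshape(-1,1,2),d["camera_matrix"],None).reshape(-1,2)
    v=np.c_[p,np.ones(len(p))]@R
    return (C+v*((z-C[2])/v[:,2])[:,None])[:,:2]
RANGE=dict(amber=[(3,150,110),(14,255,255)],dark=[(0,90,20),(12,255,110)],red=[(170,150,60),(180,255,255)],
  red2=[(0,190,90),(3,255,255)],blue=[(105,150,60),(125,255,255)],white=[(0,0,165),(180,60,255)])
def find(d,c,z,amin=100,roi=None):
    """(pixel centre, world centre, long axis deg, long, short) of every blob of a colour"""
    hsv=cv2.cvtColor(d["color"],cv2.COLOR_BGR2HSV); m=cv2.inRange(hsv,*[np.array(v) for v in RANGE[c]])
    if c=="red": m|=cv2.inRange(hsv,*[np.array(v) for v in RANGE["red2"]])
    if roi: k=np.zeros_like(m); k[roi[1]:roi[3],roi[0]:roi[2]]=255; m&=k
    m=cv2.morphologyEx(m,cv2.MORPH_CLOSE,np.ones((5,5)))
    out=[]
    for k in cv2.findContours(m,cv2.RETR_EXTERNAL,cv2.CHAIN_APPROX_NONE)[0]:
        if cv2.contourArea(k)<amin: continue
        w=cast(d,k,z)*1000; (cx,cy),(a,b),an=cv2.minAreaRect(np.float32(w))
        if a<b: a,b,an=b,a,an+90
        out.append((c,k.reshape(-1,2).mean(0).round(),(round(cx,1),round(cy,1)),round((an+90)%180-90,1),round(a),round(b)))
    return out
E
python3 - <<'E'
from h import *
d=env.get_image("top"); s=env.get_image("scene")
for c,z in(("amber",.034),("dark",.034)):
    for r in find(d,c,z,60,(150,145,380,210)): print(*r)
for c in("red","blue","white"):
    for r in find(d,c,.021,300): print(*r)
a=cv2.resize(d["color"][80:215,140:390],None,fx=3,fy=3,interpolation=2)
b=cv2.resize(s["color"][110:260,380:512],None,fx=1.2,fy=1.2)
c=cv2.resize(d["color"][220:365,40:160],None,fx=1.2,fy=1.2)
o=np.zeros((600,750,3),np.uint8); o[:405]=a; o[410:410+180,:b.shape[1]]=b; o[410:410+174,300:300+c.shape[1]]=c
cv2.imwrite("pics/crop1.png",o)
E
```

```text
amber [349. 177.] (441.1, -310.2) 0.4 106 53
amber [302. 176.] (438.7, -143.4) 1.0 102 21
amber [224. 174.] (440.6, 129.2) -4.3 105 51
dark [265. 174.] (445.5, -14.5) -12.6 106 53
dark [177. 172.] (442.8, 294.8) 1.5 106 53
blue [110. 333.] (-118.1, 505.2) -84.6 193 155
blue [195. 120.] (634.6, 243.6) -84.6 194 157
white [ 89. 268.] (96.3, 588.0) 8.4 241 220
white [459. 241.] (225.4, -695.5) 14.0 118 76
white [279. 260.] (125.6, -72.9) -77.2 416 397
white [262. 122.] (634.0, 2.7) 86.5 201 164
white [238.   8.] (1023.7, 37.5) -88.5 1875 125
```

View pics/crop1.png

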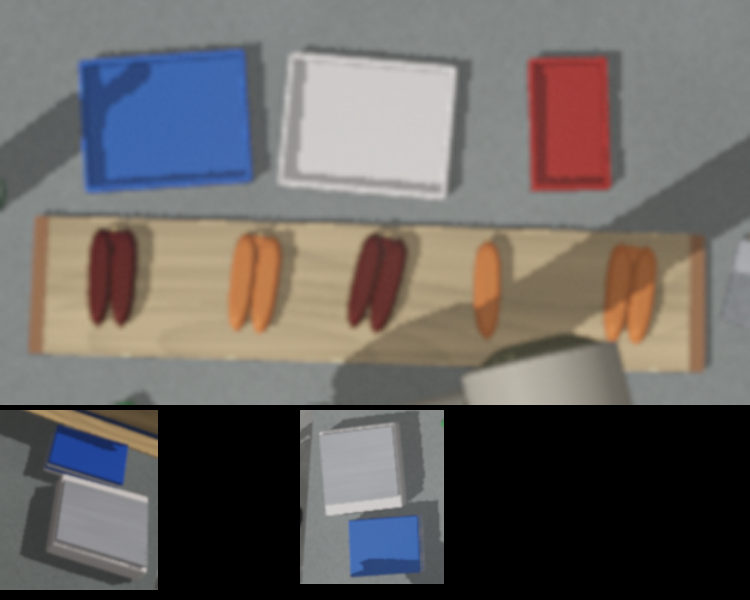

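Candidates:
- **Pairs:** amber at (349,177) and (224,174), dark at (265,174) and (177,172), all on the board.
- **Single lobe:** (302,176), about half the width of a pair. The green pieces are off the board and not meant.
- **Blue tray:** (195,120) has a rim and measures 194x157 mm. The blue thing at (110,333) is a rimless solid block, so not that one.
- **White tray:** (262,122) has a rim and measures about 201x164 mm. The one at (89,268) is a larger closed box.
- **Red tray:** (330,121) is the only one.

```bash
cat >> h.py <<'E'
def go(x,y,z,phi):
    """print turn (rad), then shift (cm, tool axes after the turn) to bring TCP to x,y,z (m), jaws across a piece with long axis phi"""
    s=env.observe(); R=np.array(s["tool_rot"]); yaw=np.degrees(np.arctan2(R[1,0],R[0,0]))
    w=np.radians(yaw-(phi-90)); Rn=R@cv2.Rodrigues(np.array([0,0,w]))[0]
    print("t",round(s["time_s"],1),"pos",np.round(s["position"],4),"F",np.round(s["ft_force"],1),"wz",round(w,3),"shift cm",np.round(Rn.T@(np.array([x,y,z])-s["position"])*100,2))
E
python3 - <<'E'
from h import *
RANGE["red"]=[(168,110,60),(180,255,255)];RANGE["red2"]=[(0,150,60),(4,255,255)]
d=env.get_image("top")
for r in find(d,"red",.021,300,(300,80,360,150)): print(*r)
print(cv2.cvtColor(d["color"],cv2.COLOR_BGR2HSV)[121,331])
go(.444,-.310,.26,0.4)
E
```

```text
red [330. 121.] (642.6, -239.4) 1.5 153 89
[  1 166 163]
t 0.2 pos [ 0.2455 -0.4921  0.4044] F [ 0.2 -0.2 -0.6] wz 0.456 shift cm [-18.06 -19.98  14.45]
```

>>> step_arm(
  increments=[
    {"wz":0.114,"gripper":7.6},
    {"wz":0.114},
    {"wz":0.114},
    {"wz":0.114},
    {"x":-2.25,"y":-2.5,"z":1.8},
    {"x":-2.25,"y":-2.5,"z":1.8},
    {"x":-2.25,"y":-2.5,"z":1.8},
    {"x":-2.25,"y":-2.5,"z":1.8},
    {"x":-2.25,"y":-2.5,"z":1.8},
    {"x":-2.25,"y":-2.5,"z":1.8},
    {"x":-2.25,"y":-2.5,"z":1.8},
    {"x":-2.25,"y":-2.5,"z":1.8},
    {},
  ],
  newtons=40,
)

```text
invalid input at $.increments[0]: expected keys x, y, z, wx, wy, wz, gripper
```

Run:
```python
from h import *
go(.444,-.310,.183,0.4)
d=env.get_image("top");s=env.get_image("scene")
for c in("amber","dark"):
    for r in find(d,c,.034,60,(150,145,380,210)): print(*r)
cv2.imwrite("pics/p2.png",cv2.resize(s["color"][60:260,80:340],None,fx=3,fy=3))
```

```text
t 0.2 pos [ 0.2455 -0.4921  0.4044] F [ 0.2 -0.2 -0.6] wz 0.456 shift cm [-18.06 -19.98  22.15]
amber [349. 177.] (439.3, -310.6) -5.7 107 53
amber [302. 176.] (438.6, -141.7) 1.0 102 25
amber [224. 174.] (440.7, 129.2) -4.3 105 51
dark [265. 174.] (445.5, -14.5) -12.6 106 53
dark [177. 172.] (442.8, 294.8) 1.5 106 53
```

View pics/p2.png

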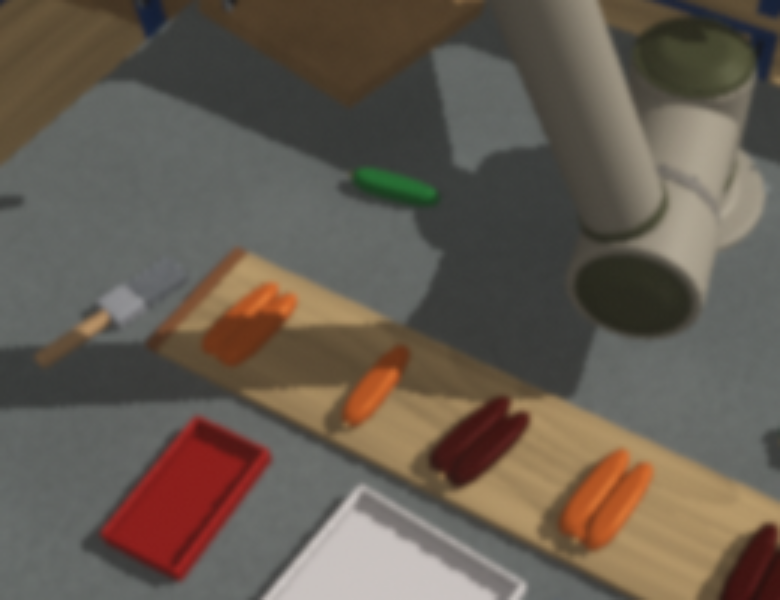

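Correction: each row needs all seven keys. The picture shows the stalk heads on the tray side (+x). I'll tighten the angles with PCA before moving.

```bash
cat > pca.py <<'E'
from h import *
def pieces(d,roi=(150,145,380,210)):
    hsv=cv2.cvtColor(d["color"],cv2.COLOR_BGR2HSV)
    for c in("amber","dark"):
        m=cv2.inRange(hsv,*[np.array(v) for v in RANGE[c]]); k=np.zeros_like(m); k[roi[1]:roi[3],roi[0]:roi[2]]=255
        n,L,S,_=cv2.connectedComponentsWithStats(cv2.morphologyEx(m&k,cv2.MORPH_CLOSE,np.ones((5,5))))
        for i in range(1,n):
            if S[i,4]<80: continue
            w=cast(d,np.argwhere(L==i)[:,::-1].astype(float),.034)*1000
            mu,ev=cv2.PCACompute(w,None); a=np.degrees(np.arctan2(ev[0,1],ev[0,0]))
            print(c,S[i,4],mu.round(1),"deg",round((a+90)%180-90,1))
E
python3 - <<'E'
from pca import *
pieces(env.get_image("top"))
E
```

```text
amber 398 [[441.9 129.4]] deg -4.9
amber 182 [[ 442.1 -143.3]] deg -0.0
amber 418 [[ 441.8 -310.1]] deg -5.6
dark 424 [[446.  295.5]] deg -0.6
dark 416 [[447.5 -15.3]] deg -11.3
```

>>> step_arm(
  increments=[
    {"x":0,"y":0,"z":0,"wx":0,"wy":0,"wz":0.114,"gripper":7.6},
    {"x":0,"y":0,"z":0,"wx":0,"wy":0,"wz":0.114,"gripper":7.6},
    {"x":0,"y":0,"z":0,"wx":0,"wy":0,"wz":0.114,"gripper":7.6},
    {"x":0,"y":0,"z":0,"wx":0,"wy":0,"wz":0.114,"gripper":7.6},
    {"x":-2.25,"y":-2.5,"z":1.8,"wx":0,"wy":0,"wz":0,"gripper":7.6},
    {"x":-2.25,"y":-2.5,"z":1.8,"wx":0,"wy":0,"wz":0,"gripper":7.6},
    {"x":-2.25,"y":-2.5,"z":1.8,"wx":0,"wy":0,"wz":0,"gripper":7.6},
    {"x":-2.25,"y":-2.5,"z":1.8,"wx":0,"wy":0,"wz":0,"gripper":7.6},
    {"x":-2.25,"y":-2.5,"z":1.8,"wx":0,"wy":0,"wz":0,"gripper":7.6},
    {"x":-2.25,"y":-2.5,"z":1.8,"wx":0,"wy":0,"wz":0,"gripper":7.6},
    {"x":-2.25,"y":-2.5,"z":1.8,"wx":0,"wy":0,"wz":0,"gripper":7.6},
    {"x":-2.25,"y":-2.5,"z":1.8,"wx":0,"wy":0,"wz":0,"gripper":7.6},
    {"x":0,"y":0,"z":0,"wx":0,"wy":0,"wz":0,"gripper":7.6},
  ],
  newtons=40,
)

```text
time_s: 1.7
position: [0.446, -0.3081, 0.2586]
tool_rot: [[0.011, -1.0, -0.002], [-1.0, -0.011, 0.003], [-0.003, 0.002, -1.0]]
ft_force: [-0.8, -0.1, 0.1]
grip_width: 0.0758
```

Run:
```python
from h import *
go(.445,-.310,.183,-5.6)
```

```text
t 1.7 pos [ 0.446  -0.3081  0.2586] F [-0.8 -0.1  0.1] wz 0.108 shift cm [0.23 0.06 7.56]
```

>>> step_arm(
  increments=[
    {"x":0.2,"y":0,"z":1,"wx":0,"wy":0,"wz":0.108,"gripper":7.6},
    {"x":0,"y":0,"z":1.5,"wx":0,"wy":0,"wz":0,"gripper":7.6},
    {"x":0,"y":0,"z":1.5,"wx":0,"wy":0,"wz":0,"gripper":7.6},
    {"x":0,"y":0,"z":1.5,"wx":0,"wy":0,"wz":0,"gripper":7.6},
    {"x":0,"y":0,"z":1.2,"wx":0,"wy":0,"wz":0,"gripper":7.6},
    {"x":0,"y":0,"z":0.8,"wx":0,"wy":0,"wz":0,"gripper":7.6},
    {"x":0,"y":0,"z":0,"wx":0,"wy":0,"wz":0,"gripper":7.6},
    {"x":0,"y":0,"z":0,"wx":0,"wy":0,"wz":0,"gripper":5},
    {"x":0,"y":0,"z":0,"wx":0,"wy":0,"wz":0,"gripper":5},
    {"x":0,"y":0,"z":0,"wx":0,"wy":0,"wz":0,"gripper":5},
    {"x":0,"y":0,"z":0,"wx":0,"wy":0,"wz":0,"gripper":5},
    {"x":0,"y":0,"z":0,"wx":0,"wy":0,"wz":0,"gripper":5},
    {"x":0,"y":0,"z":0,"wx":0,"wy":0,"wz":0,"gripper":5},
  ],
  newtons=40,
)

```text
time_s: 3.0
position: [0.4445, -0.3129, 0.1865]
tool_rot: [[-0.101, -0.995, 0.001], [-0.995, 0.101, -0.001], [0.001, -0.001, -1.0]]
ft_force: [-1.5, 1.5, 5.4]
grip_width: 0.0576
```

>>> step_arm(
  increments=[
    {"x":0,"y":0,"z":-1,"wx":0,"wy":0,"wz":0,"gripper":5},
    {"x":0,"y":0,"z":-2,"wx":0,"wy":0,"wz":0,"gripper":5},
    {"x":0,"y":0,"z":-2,"wx":0,"wy":0,"wz":0,"gripper":5},
    {"x":0,"y":0,"z":-2,"wx":0,"wy":0,"wz":0,"gripper":5},
    {"x":0,"y":0,"z":0,"wx":0,"wy":0,"wz":0,"gripper":5},
  ],
)

```text
time_s: 3.5
position: [0.4446, -0.313, 0.2583]
tool_rot: [[-0.101, -0.995, 0.003], [-0.995, 0.101, -0.004], [0.003, -0.004, -1.0]]
ft_force: [-0.8, -0.8, -1.4]
grip_width: 0.057
```

Run:
```python
from h import *
print(env.observe()["grip_width"])
go(.632,-.037,.235,-3.5)
```

```text
0.056979925394312965
t 3.5 pos [ 0.4446 -0.313   0.2583] F [-0.8 -0.8 -1.4] wz -0.04 shift cm [-28.7  -17.01   2.29]
```

>>> step_arm(
  increments=[
    {"x":-1.2,"y":-0.7,"z":0,"wx":0,"wy":0,"wz":-0.04,"gripper":5},
    {"x":-2.5,"y":-1.5,"z":0,"wx":0,"wy":0,"wz":0,"gripper":5},
    {"x":-2.5,"y":-1.5,"z":0,"wx":0,"wy":0,"wz":0,"gripper":5},
    {"x":-2.5,"y":-1.5,"z":0,"wx":0,"wy":0,"wz":0,"gripper":5},
    {"x":-2.5,"y":-1.5,"z":0,"wx":0,"wy":0,"wz":0,"gripper":5},
    {"x":-2.5,"y":-1.5,"z":0,"wx":0,"wy":0,"wz":0,"gripper":5},
    {"x":-2.5,"y":-1.5,"z":0,"wx":0,"wy":0,"wz":0,"gripper":5},
    {"x":-2.5,"y":-1.5,"z":0,"wx":0,"wy":0,"wz":0,"gripper":5},
    {"x":-2.5,"y":-1.5,"z":0,"wx":0,"wy":0,"wz":0,"gripper":5},
    {"x":-2.5,"y":-1.5,"z":0,"wx":0,"wy":0,"wz":0,"gripper":5},
    {"x":-2.5,"y":-1.5,"z":0,"wx":0,"wy":0,"wz":0,"gripper":5},
    {"x":-2.5,"y":-1.3,"z":1.3,"wx":0,"wy":0,"wz":0,"gripper":5},
    {"x":0,"y":0,"z":1,"wx":0,"wy":0,"wz":0,"gripper":5},
    {"x":0,"y":0,"z":0,"wx":0,"wy":0,"wz":0,"gripper":5},
  ],
)

```text
time_s: 4.9
position: [0.6315, -0.0359, 0.2298]
tool_rot: [[-0.059, -0.998, -0.005], [-0.998, 0.059, 0.001], [-0.001, 0.005, -1.0]]
ft_force: [-0.7, -0.2, -1.2]
grip_width: 0.0569
```

Run:
```python
from h import *
print(env.observe()["grip_width"])
go(.632,-.037,.180,-3.5)
s=env.get_image("scene")
cv2.imwrite("pics/p3.png",cv2.resize(s["color"][120:340,80:380],None,fx=2.6,fy=2.6))
```

```text
0.05685704481127832
t 4.9 pos [ 0.6315 -0.0359  0.2298] F [-0.7 -0.2 -1.2] wz 0.003 shift cm [ 0.11 -0.08  4.98]
```

View pics/p3.png

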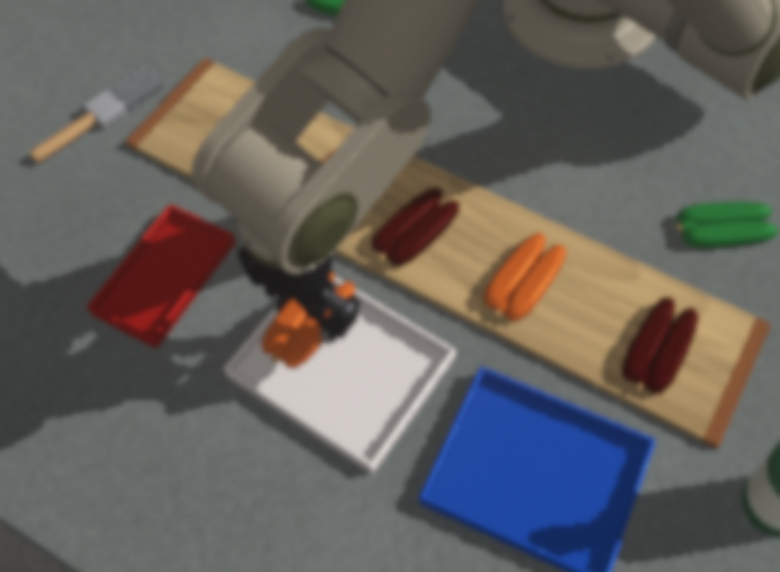

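The pair is held level over the right side of the white tray (about pixel (305,330) in the crop).

>>> step_arm(
  increments=[
    {"x":0.1,"y":0,"z":1.2,"wx":0,"wy":0,"wz":0,"gripper":5},
    {"x":0,"y":0,"z":1.2,"wx":0,"wy":0,"wz":0,"gripper":5},
    {"x":0,"y":0,"z":1.2,"wx":0,"wy":0,"wz":0,"gripper":5},
    {"x":0,"y":0,"z":0.8,"wx":0,"wy":0,"wz":0,"gripper":5},
    {"x":0,"y":0,"z":0.3,"wx":0,"wy":0,"wz":0,"gripper":5},
    {"x":0,"y":0,"z":0.1,"wx":0,"wy":0,"wz":0,"gripper":5},
    {"x":0,"y":0,"z":0,"wx":0,"wy":0,"wz":0,"gripper":5},
    {"x":0,"y":0,"z":0,"wx":0,"wy":0,"wz":0,"gripper":5},
  ],
)

```text
time_s: 5.75
position: [0.6321, -0.038, 0.1852]
tool_rot: [[-0.061, -0.998, 0.001], [-0.998, 0.061, -0.0], [0.0, -0.001, -1.0]]
ft_force: [0.3, 0.1, -1.1]
grip_width: 0.0567
```

>>> step_arm(
  increments=[
    {"x":0,"y":0,"z":0.2,"wx":0,"wy":0,"wz":0,"gripper":5},
    {"x":0,"y":0,"z":0.2,"wx":0,"wy":0,"wz":0,"gripper":5},
    {"x":0,"y":0,"z":0.1,"wx":0,"wy":0,"wz":0,"gripper":5},
    {"x":0,"y":0,"z":0,"wx":0,"wy":0,"wz":0,"gripper":5},
    {"x":0,"y":0,"z":0,"wx":0,"wy":0,"wz":0,"gripper":5},
  ],
)

```text
time_s: 6.25
position: [0.632, -0.038, 0.1797]
tool_rot: [[-0.061, -0.998, -0.0], [-0.998, 0.061, -0.0], [0.0, 0.0, -1.0]]
ft_force: [0.4, -0.2, -1.2]
grip_width: 0.0571
```

>>> step_arm(
  increments=[
    {"x":0,"y":0,"z":0.1,"wx":0,"wy":0,"wz":0,"gripper":5},
    {"x":0,"y":0,"z":0.05,"wx":0,"wy":0,"wz":0,"gripper":5},
    {"x":0,"y":0,"z":0,"wx":0,"wy":0,"wz":0,"gripper":5},
    {"x":0,"y":0,"z":0,"wx":0,"wy":0,"wz":0,"gripper":6.6},
    {"x":0,"y":0,"z":0,"wx":0,"wy":0,"wz":0,"gripper":6.6},
    {"x":0,"y":0,"z":0,"wx":0,"wy":0,"wz":0,"gripper":6.6},
  ],
)

```text
time_s: 6.85
position: [0.632, -0.0381, 0.1782]
tool_rot: [[-0.061, -0.998, 0.0], [-0.998, 0.061, 0.0], [-0.0, -0.0, -1.0]]
ft_force: [-0.0, -0.1, 0.1]
grip_width: 0.0661
```

>>> step_arm(
  increments=[
    {"x":0,"y":0,"z":-1,"wx":0,"wy":0,"wz":0,"gripper":6.6},
    {"x":0,"y":0,"z":-2,"wx":0,"wy":0,"wz":0,"gripper":6.6},
    {"x":0,"y":0,"z":-2.5,"wx":0,"wy":0,"wz":0,"gripper":7.6},
    {"x":0,"y":0,"z":-2.5,"wx":0,"wy":0,"wz":0,"gripper":7.6},
    {"x":-1.9,"y":2.5,"z":0,"wx":0,"wy":0,"wz":0,"gripper":7.6},
    {"x":-1.9,"y":2.5,"z":0,"wx":0,"wy":0,"wz":0,"gripper":7.6},
    {"x":-1.9,"y":2.5,"z":0,"wx":0,"wy":0,"wz":0,"gripper":7.6},
    {"x":-1.9,"y":2.5,"z":0,"wx":0,"wy":0,"wz":0,"gripper":7.6},
    {"x":-1.9,"y":2.5,"z":0,"wx":0,"wy":0,"wz":0,"gripper":7.6},
    {"x":-1.9,"y":2.5,"z":0,"wx":0,"wy":0,"wz":0,"gripper":7.6},
    {"x":-1.9,"y":2.5,"z":0,"wx":0,"wy":0,"wz":0,"gripper":7.6},
    {"x":-1.9,"y":2.1,"z":0,"wx":0,"wy":0,"wz":0.024,"gripper":7.6},
    {"x":0,"y":0,"z":0,"wx":0,"wy":0,"wz":0,"gripper":7.6},
    {"x":0,"y":0,"z":0,"wx":0,"wy":0,"wz":0,"gripper":7.6},
  ],
)

```text
time_s: 8.25
position: [0.4458, 0.1258, 0.2589]
tool_rot: [[-0.084, -0.996, 0.002], [-0.996, 0.084, -0.0], [-0.0, -0.002, -1.0]]
ft_force: [0.4, -0.0, -0.9]
grip_width: 0.076
```

Run:
```python
from h import *
go(.446,.1294,.185,-4.9)
d=env.get_image("top")
cv2.imwrite("pics/p4.png",cv2.resize(d["color"][80:215,140:390],None,fx=3,fy=3))
```

```text
t 8.2 pos [0.4458 0.1258 0.2589] F [ 0.4 -0.  -0.9] wz 0.002 shift cm [-0.36  0.02  7.39]
```

View pics/p4.png

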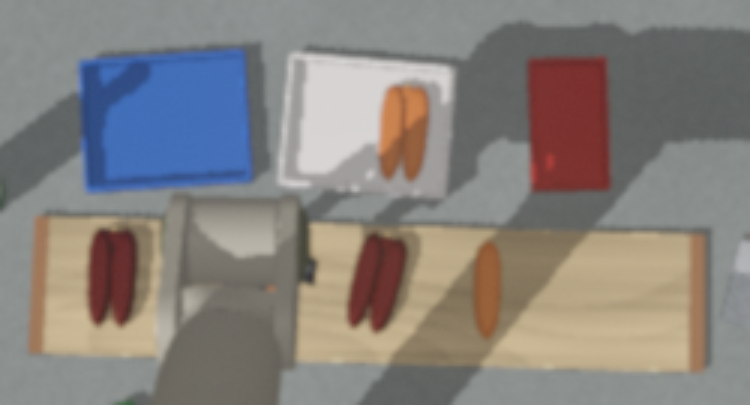

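The first pair lies in the right half of the white tray (crop (404,133)), inside the rim. On to the second amber pair.

>>> step_arm(
  increments=[
    {"x":-0.3,"y":0,"z":1,"wx":0,"wy":0,"wz":0,"gripper":7.6},
    {"x":0,"y":0,"z":1.5,"wx":0,"wy":0,"wz":0,"gripper":7.6},
    {"x":0,"y":0,"z":1.5,"wx":0,"wy":0,"wz":0,"gripper":7.6},
    {"x":0,"y":0,"z":1.5,"wx":0,"wy":0,"wz":0,"gripper":7.6},
    {"x":0,"y":0,"z":1.2,"wx":0,"wy":0,"wz":0,"gripper":7.6},
    {"x":0,"y":0,"z":0.6,"wx":0,"wy":0,"wz":0,"gripper":7.6},
    {"x":0,"y":0,"z":0,"wx":0,"wy":0,"wz":0,"gripper":7.6},
    {"x":0,"y":0,"z":0,"wx":0,"wy":0,"wz":0,"gripper":5},
    {"x":0,"y":0,"z":0,"wx":0,"wy":0,"wz":0,"gripper":5},
    {"x":0,"y":0,"z":0,"wx":0,"wy":0,"wz":0,"gripper":5},
    {"x":0,"y":0,"z":0,"wx":0,"wy":0,"wz":0,"gripper":5},
    {"x":0,"y":0,"z":0,"wx":0,"wy":0,"wz":0,"gripper":5},
    {"x":0,"y":0,"z":0,"wx":0,"wy":0,"wz":0,"gripper":5},
  ],
)

```text
time_s: 9.6
position: [0.4461, 0.1286, 0.1858]
tool_rot: [[-0.085, -0.996, 0.001], [-0.996, 0.085, -0.0], [-0.0, -0.001, -1.0]]
ft_force: [-0.5, -0.4, 6.1]
grip_width: 0.0568
```

>>> step_arm(
  increments=[
    {"x":0,"y":0,"z":-1,"wx":0,"wy":0,"wz":0,"gripper":5},
    {"x":0,"y":0,"z":-2,"wx":0,"wy":0,"wz":0,"gripper":5},
    {"x":0,"y":0,"z":-2,"wx":0,"wy":0,"wz":0,"gripper":5},
    {"x":0,"y":0,"z":-2,"wx":0,"wy":0,"wz":0,"gripper":5},
    {"x":0,"y":0,"z":0,"wx":0,"wy":0,"wz":0,"gripper":5},
  ],
)

```text
time_s: 10.1
position: [0.4461, 0.1287, 0.2575]
tool_rot: [[-0.085, -0.996, 0.005], [-0.996, 0.085, 0.0], [-0.0, -0.005, -1.0]]
ft_force: [-0.1, 0.2, -1.7]
grip_width: 0.0571
```

Run:
```python
from h import *
go(.638,.043,.235,-3.5)
```

```text
t 10.1 pos [0.4461 0.1287 0.2575] F [-0.1  0.2 -1.7] wz -0.024 shift cm [  7.39 -19.67   2.34]
```

>>> step_arm(
  increments=[
    {"x":0.6,"y":-1.7,"z":0,"wx":0,"wy":0,"wz":-0.024,"gripper":5},
    {"x":0.85,"y":-2.25,"z":0,"wx":0,"wy":0,"wz":0,"gripper":5},
    {"x":0.85,"y":-2.25,"z":0,"wx":0,"wy":0,"wz":0,"gripper":5},
    {"x":0.85,"y":-2.25,"z":0,"wx":0,"wy":0,"wz":0,"gripper":5},
    {"x":0.85,"y":-2.25,"z":0,"wx":0,"wy":0,"wz":0,"gripper":5},
    {"x":0.85,"y":-2.25,"z":0,"wx":0,"wy":0,"wz":0,"gripper":5},
    {"x":0.85,"y":-2.25,"z":0,"wx":0,"wy":0,"wz":0,"gripper":5},
    {"x":0.85,"y":-2.25,"z":0,"wx":0,"wy":0,"wz":0,"gripper":5},
    {"x":0.85,"y":-2.25,"z":1,"wx":0,"wy":0,"wz":0,"gripper":5},
    {"x":0,"y":0,"z":1.3,"wx":0,"wy":0,"wz":0,"gripper":5},
    {"x":0,"y":0,"z":0,"wx":0,"wy":0,"wz":0,"gripper":5},
    {"x":0,"y":0,"z":0,"wx":0,"wy":0,"wz":0,"gripper":5},
  ],
)

```text
time_s: 11.3
position: [0.6372, 0.0428, 0.2315]
tool_rot: [[-0.061, -0.998, -0.002], [-0.998, 0.061, 0.0], [-0.0, 0.002, -1.0]]
ft_force: [-1.1, -0.3, -1.4]
grip_width: 0.0571
```

Run:
```python
from h import *
go(.638,.043,.178,-3.5)
```

```text
t 11.3 pos [0.6372 0.0428 0.2315] F [-1.1 -0.3 -1.4] wz 0.0 shift cm [-0.03 -0.1   5.35]
```

>>> step_arm(
  increments=[
    {"x":0,"y":-0.1,"z":1.2,"wx":0,"wy":0,"wz":0,"gripper":5},
    {"x":0,"y":0,"z":1.2,"wx":0,"wy":0,"wz":0,"gripper":5},
    {"x":0,"y":0,"z":1.2,"wx":0,"wy":0,"wz":0,"gripper":5},
    {"x":0,"y":0,"z":1,"wx":0,"wy":0,"wz":0,"gripper":5},
    {"x":0,"y":0,"z":0.5,"wx":0,"wy":0,"wz":0,"gripper":5},
    {"x":0,"y":0,"z":0.2,"wx":0,"wy":0,"wz":0,"gripper":5},
    {"x":0,"y":0,"z":0,"wx":0,"wy":0,"wz":0,"gripper":5},
    {"x":0,"y":0,"z":0,"wx":0,"wy":0,"wz":0,"gripper":5},
    {"x":0,"y":0,"z":0,"wx":0,"wy":0,"wz":0,"gripper":5},
  ],
)

```text
time_s: 12.2
position: [0.6389, 0.0423, 0.1797]
tool_rot: [[-0.061, -0.998, 0.001], [-0.998, 0.061, -0.0], [0.0, -0.001, -1.0]]
ft_force: [-0.5, -0.7, -2.1]
grip_width: 0.057
```

>>> step_arm(
  increments=[
    {"x":0,"y":0,"z":0.1,"wx":0,"wy":0,"wz":0,"gripper":5},
    {"x":0,"y":0,"z":0.1,"wx":0,"wy":0,"wz":0,"gripper":5},
    {"x":0,"y":0,"z":0,"wx":0,"wy":0,"wz":0,"gripper":5},
    {"x":0,"y":0,"z":0,"wx":0,"wy":0,"wz":0,"gripper":6.5},
    {"x":0,"y":0,"z":0,"wx":0,"wy":0,"wz":0,"gripper":6.5},
    {"x":0,"y":0,"z":0,"wx":0,"wy":0,"wz":0,"gripper":6.5},
  ],
)

```text
time_s: 12.8
position: [0.6388, 0.0423, 0.1771]
tool_rot: [[-0.061, -0.998, 0.0], [-0.998, 0.061, -0.0], [0.0, -0.0, -1.0]]
ft_force: [0.1, -0.2, 0.3]
grip_width: 0.065
```

>>> step_arm(
  increments=[
    {"x":0,"y":0,"z":-1,"wx":0,"wy":0,"wz":0,"gripper":6.5},
    {"x":0,"y":0,"z":-2,"wx":0,"wy":0,"wz":0,"gripper":6.5},
    {"x":0,"y":0,"z":-2.5,"wx":0,"wy":0,"wz":0,"gripper":7.6},
    {"x":0,"y":0,"z":-2.5,"wx":0,"wy":0,"wz":0,"gripper":7.6},
    {"x":0.9,"y":2.3,"z":0,"wx":0,"wy":0,"wz":0,"gripper":7.6},
    {"x":0.9,"y":2.3,"z":0,"wx":0,"wy":0,"wz":0,"gripper":7.6},
    {"x":0.9,"y":2.3,"z":0,"wx":0,"wy":0,"wz":0,"gripper":7.6},
    {"x":0.9,"y":2.3,"z":0,"wx":0,"wy":0,"wz":0,"gripper":7.6},
    {"x":0.9,"y":2.3,"z":0,"wx":0,"wy":0,"wz":0,"gripper":7.6},
    {"x":0.9,"y":2.3,"z":0,"wx":0,"wy":0,"wz":0,"gripper":7.6},
    {"x":0.8,"y":2.3,"z":0,"wx":0,"wy":0,"wz":0,"gripper":7.6},
    {"x":0.7,"y":2.3,"z":0,"wx":0,"wy":0,"wz":0,"gripper":7.6},
    {"x":0,"y":0,"z":0,"wx":0,"wy":0,"wz":0.136,"gripper":7.6},
    {"x":0,"y":0,"z":0,"wx":0,"wy":0,"wz":0,"gripper":7.6},
  ],
)

```text
time_s: 14.2
position: [0.4507, -0.0155, 0.258]
tool_rot: [[-0.198, -0.98, 0.001], [-0.98, 0.198, -0.0], [0.0, -0.001, -1.0]]
ft_force: [-0.3, 0.1, -0.3]
grip_width: 0.076
```

Run:
```python
from pca import *
go(.451,-.016,.184,-11.3)
pieces(env.get_image("top"),(230,95,300,147))
```

```text
t 14.2 pos [ 0.4507 -0.0155  0.258 ] F [-0.3  0.1 -0.3] wz -0.002 shift cm [ 0.04 -0.03  7.4 ]
amber 329 [[632.7  37.9]] deg -3.2
amber 338 [[627.2 -41.6]] deg -3.7
```

Both ambers measure as expected in the white tray, at y about ±40 mm in the tray frame. Now the first dark pair.

>>> step_arm(
  increments=[
    {"x":0,"y":0,"z":1,"wx":0,"wy":0,"wz":0,"gripper":7.6},
    {"x":0,"y":0,"z":1.5,"wx":0,"wy":0,"wz":0,"gripper":7.6},
    {"x":0,"y":0,"z":1.5,"wx":0,"wy":0,"wz":0,"gripper":7.6},
    {"x":0,"y":0,"z":1.5,"wx":0,"wy":0,"wz":0,"gripper":7.6},
    {"x":0,"y":0,"z":1.2,"wx":0,"wy":0,"wz":0,"gripper":7.6},
    {"x":0,"y":0,"z":0.6,"wx":0,"wy":0,"wz":0,"gripper":7.6},
    {"x":0,"y":0,"z":0,"wx":0,"wy":0,"wz":0,"gripper":7.6},
    {"x":0,"y":0,"z":0,"wx":0,"wy":0,"wz":0,"gripper":5},
    {"x":0,"y":0,"z":0,"wx":0,"wy":0,"wz":0,"gripper":5},
    {"x":0,"y":0,"z":0,"wx":0,"wy":0,"wz":0,"gripper":5},
    {"x":0,"y":0,"z":0,"wx":0,"wy":0,"wz":0,"gripper":5},
    {"x":0,"y":0,"z":0,"wx":0,"wy":0,"wz":0,"gripper":5},
    {"x":0,"y":0,"z":0,"wx":0,"wy":0,"wz":0,"gripper":5},
  ],
)

```text
time_s: 15.55
position: [0.4511, -0.0153, 0.1848]
tool_rot: [[-0.196, -0.981, 0.001], [-0.981, 0.196, -0.0], [-0.0, -0.001, -1.0]]
ft_force: [-0.4, 1.2, 6.3]
grip_width: 0.0574
```

>>> step_arm(
  increments=[
    {"x":0,"y":0,"z":-1,"wx":0,"wy":0,"wz":0,"gripper":5},
    {"x":0,"y":0,"z":-2,"wx":0,"wy":0,"wz":0,"gripper":5},
    {"x":0,"y":0,"z":-2,"wx":0,"wy":0,"wz":0,"gripper":5},
    {"x":0,"y":0,"z":-2,"wx":0,"wy":0,"wz":0,"gripper":5},
    {"x":0,"y":0,"z":0,"wx":0,"wy":0,"wz":0,"gripper":5},
  ],
)

```text
time_s: 16.05
position: [0.4512, -0.0154, 0.2566]
tool_rot: [[-0.196, -0.981, 0.004], [-0.981, 0.196, -0.002], [0.001, -0.005, -1.0]]
ft_force: [-0.2, -0.0, -1.7]
grip_width: 0.0573
```

Run:
```python
from h import *
# blue centre (.6346,.2436), x axis at 5.4 deg; tray y axis = (-.094,.996); aim 2 mm toward +x
go(.6405,.204,.235,5.4)
```

```text
t 16.1 pos [ 0.4512 -0.0154  0.2566] F [-0.2 -0.  -1.7] wz -0.291 shift cm [-20.06 -20.91   2.21]
```

>>> step_arm(
  increments=[
    {"x":0,"y":0,"z":0,"wx":0,"wy":0,"wz":-0.145,"gripper":5},
    {"x":0,"y":0,"z":0,"wx":0,"wy":0,"wz":-0.146,"gripper":5},
    {"x":-1.2,"y":-1.2,"z":0,"wx":0,"wy":0,"wz":0,"gripper":5},
    {"x":-2.1,"y":-2.2,"z":0,"wx":0,"wy":0,"wz":0,"gripper":5},
    {"x":-2.1,"y":-2.2,"z":0,"wx":0,"wy":0,"wz":0,"gripper":5},
    {"x":-2.1,"y":-2.2,"z":0,"wx":0,"wy":0,"wz":0,"gripper":5},
    {"x":-2.1,"y":-2.2,"z":0,"wx":0,"wy":0,"wz":0,"gripper":5},
    {"x":-2.1,"y":-2.2,"z":0,"wx":0,"wy":0,"wz":0,"gripper":5},
    {"x":-2.1,"y":-2.2,"z":0,"wx":0,"wy":0,"wz":0,"gripper":5},
    {"x":-2.1,"y":-2.2,"z":0,"wx":0,"wy":0,"wz":0,"gripper":5},
    {"x":-2.1,"y":-2.2,"z":0,"wx":0,"wy":0,"wz":0,"gripper":5},
    {"x":-2.1,"y":-2.1,"z":1,"wx":0,"wy":0,"wz":0,"gripper":5},
    {"x":0,"y":0,"z":1.2,"wx":0,"wy":0,"wz":0,"gripper":5},
    {"x":0,"y":0,"z":0,"wx":0,"wy":0,"wz":0,"gripper":5},
    {"x":0,"y":0,"z":0,"wx":0,"wy":0,"wz":0,"gripper":5},
  ],
)

```text
time_s: 17.55
position: [0.6398, 0.2037, 0.2316]
tool_rot: [[0.093, -0.996, -0.002], [-0.996, -0.093, -0.001], [0.0, 0.002, -1.0]]
ft_force: [0.7, 0.0, -0.8]
grip_width: 0.0572
```

Run:
```python
from h import *
go(.6405,.204,.177,5.4)
```

```text
t 17.6 pos [0.6398 0.2037 0.2316] F [ 0.7  0.  -0.8] wz -0.001 shift cm [-0.02 -0.08  5.46]
```

>>> step_arm(
  increments=[
    {"x":0,"y":0,"z":1.2,"wx":0,"wy":0,"wz":0,"gripper":5},
    {"x":0,"y":0,"z":1.2,"wx":0,"wy":0,"wz":0,"gripper":5},
    {"x":0,"y":0,"z":1.2,"wx":0,"wy":0,"wz":0,"gripper":5},
    {"x":0,"y":0,"z":1,"wx":0,"wy":0,"wz":0,"gripper":5},
    {"x":0,"y":0,"z":0.5,"wx":0,"wy":0,"wz":0,"gripper":5},
    {"x":0,"y":0,"z":0.1,"wx":0,"wy":0,"wz":0,"gripper":5},
    {"x":0,"y":0,"z":0.1,"wx":0,"wy":0,"wz":0,"gripper":5},
    {"x":0,"y":0,"z":0,"wx":0,"wy":0,"wz":0,"gripper":5},
    {"x":0,"y":0,"z":0,"wx":0,"wy":0,"wz":0,"gripper":5},
  ],
)

```text
time_s: 18.45
position: [0.6403, 0.2044, 0.1797]
tool_rot: [[0.094, -0.996, 0.001], [-0.996, -0.094, 0.0], [-0.0, -0.001, -1.0]]
ft_force: [0.2, -1.0, -1.2]
grip_width: 0.0572
```

>>> step_arm(
  increments=[
    {"x":0,"y":0,"z":0.1,"wx":0,"wy":0,"wz":0,"gripper":5},
    {"x":0,"y":0,"z":0.1,"wx":0,"wy":0,"wz":0,"gripper":5},
    {"x":0,"y":0,"z":0.1,"wx":0,"wy":0,"wz":0,"gripper":5},
    {"x":0,"y":0,"z":0,"wx":0,"wy":0,"wz":0,"gripper":5},
    {"x":0,"y":0,"z":0,"wx":0,"wy":0,"wz":0,"gripper":6.5},
    {"x":0,"y":0,"z":0,"wx":0,"wy":0,"wz":0,"gripper":6.5},
    {"x":0,"y":0,"z":0,"wx":0,"wy":0,"wz":0,"gripper":6.5},
  ],
)

```text
time_s: 19.15
position: [0.6402, 0.2044, 0.1761]
tool_rot: [[0.094, -0.996, 0.0], [-0.996, -0.094, 0.0], [-0.0, -0.0, -1.0]]
ft_force: [0.4, -0.7, 0.5]
grip_width: 0.0652
```

>>> step_arm(
  increments=[
    {"x":0,"y":0,"z":-1,"wx":0,"wy":0,"wz":0,"gripper":6.5},
    {"x":0,"y":0,"z":-2,"wx":0,"wy":0,"wz":0,"gripper":6.5},
    {"x":0,"y":0,"z":-2.5,"wx":0,"wy":0,"wz":0,"gripper":7.6},
    {"x":0,"y":0,"z":-2.5,"wx":0,"wy":0,"wz":0,"gripper":7.6},
    {"x":-1.4,"y":2.3,"z":0,"wx":0,"wy":0,"wz":0,"gripper":7.6},
    {"x":-1.4,"y":2.3,"z":0,"wx":0,"wy":0,"wz":0,"gripper":7.6},
    {"x":-1.4,"y":2.3,"z":0,"wx":0,"wy":0,"wz":0,"gripper":7.6},
    {"x":-1.4,"y":2.3,"z":0,"wx":0,"wy":0,"wz":0,"gripper":7.6},
    {"x":-1.4,"y":2.3,"z":0,"wx":0,"wy":0,"wz":0,"gripper":7.6},
    {"x":-1.4,"y":2.3,"z":0,"wx":0,"wy":0,"wz":0,"gripper":7.6},
    {"x":-1.4,"y":2.2,"z":0,"wx":0,"wy":0,"wz":0,"gripper":7.6},
    {"x":-1.1,"y":2.1,"z":0,"wx":0,"wy":0,"wz":0,"gripper":7.6},
    {"x":0,"y":0,"z":0,"wx":0,"wy":0,"wz":0.105,"gripper":7.6},
    {"x":0,"y":0,"z":0,"wx":0,"wy":0,"wz":0,"gripper":7.6},
  ],
)

```text
time_s: 20.55
position: [0.4494, 0.2963, 0.2571]
tool_rot: [[-0.011, -1.0, 0.001], [-1.0, 0.011, 0.0], [-0.0, -0.001, -1.0]]
ft_force: [0.0, 0.0, 1.3]
grip_width: 0.0762
```

Run:
```python
from pca import *
go(.450,.2955,.184,-0.6)
pieces(env.get_image("top"),(160,95,300,147))
```

```text
t 20.6 pos [0.4494 0.2963 0.2571] F [0.  0.  1.3] wz -0.001 shift cm [ 0.08 -0.05  7.31]
amber 335 [[631.2  38.3]] deg -3.2
amber 331 [[627.8 -41.4]] deg -3.4
```

>>> step_arm(
  increments=[
    {"x":0.1,"y":0,"z":1,"wx":0,"wy":0,"wz":0,"gripper":7.6},
    {"x":0,"y":0,"z":1.5,"wx":0,"wy":0,"wz":0,"gripper":7.6},
    {"x":0,"y":0,"z":1.5,"wx":0,"wy":0,"wz":0,"gripper":7.6},
    {"x":0,"y":0,"z":1.5,"wx":0,"wy":0,"wz":0,"gripper":7.6},
    {"x":0,"y":0,"z":1.2,"wx":0,"wy":0,"wz":0,"gripper":7.6},
    {"x":0,"y":0,"z":0.5,"wx":0,"wy":0,"wz":0,"gripper":7.6},
    {"x":0,"y":0,"z":0,"wx":0,"wy":0,"wz":0,"gripper":7.6},
    {"x":0,"y":0,"z":0,"wx":0,"wy":0,"wz":0,"gripper":5},
    {"x":0,"y":0,"z":0,"wx":0,"wy":0,"wz":0,"gripper":5},
    {"x":0,"y":0,"z":0,"wx":0,"wy":0,"wz":0,"gripper":5},
    {"x":0,"y":0,"z":0,"wx":0,"wy":0,"wz":0,"gripper":5},
    {"x":0,"y":0,"z":0,"wx":0,"wy":0,"wz":0,"gripper":5},
    {"x":0,"y":0,"z":0,"wx":0,"wy":0,"wz":0,"gripper":5},
  ],
)

```text
time_s: 21.9
position: [0.45, 0.2951, 0.1851]
tool_rot: [[-0.011, -1.0, 0.002], [-1.0, 0.011, 0.001], [-0.001, -0.002, -1.0]]
ft_force: [-0.1, 0.9, 6.0]
grip_width: 0.0573
```

>>> step_arm(
  increments=[
    {"x":0,"y":0,"z":-1,"wx":0,"wy":0,"wz":0,"gripper":5},
    {"x":0,"y":0,"z":-2,"wx":0,"wy":0,"wz":0,"gripper":5},
    {"x":0,"y":0,"z":-2,"wx":0,"wy":0,"wz":0,"gripper":5},
    {"x":0,"y":0,"z":-2,"wx":0,"wy":0,"wz":0,"gripper":5},
    {"x":0,"y":0,"z":0,"wx":0,"wy":0,"wz":0,"gripper":5},
  ],
)

```text
time_s: 22.4
position: [0.45, 0.295, 0.2568]
tool_rot: [[-0.011, -1.0, 0.004], [-1.0, 0.011, 0.002], [-0.002, -0.004, -1.0]]
ft_force: [0.2, 0.5, -1.0]
grip_width: 0.057
```

Run:
```python
from h import *
go(.633,.2845,.235,5.4)
d=env.get_image("top")
cv2.imwrite("pics/p5.png",cv2.resize(d["color"][80:215,140:390],None,fx=3,fy=3))
```

```text
t 22.4 pos [0.45   0.295  0.2568] F [ 0.2  0.5 -1. ] wz -0.105 shift cm [  2.77 -18.11   2.26]
```

View pics/p5.png

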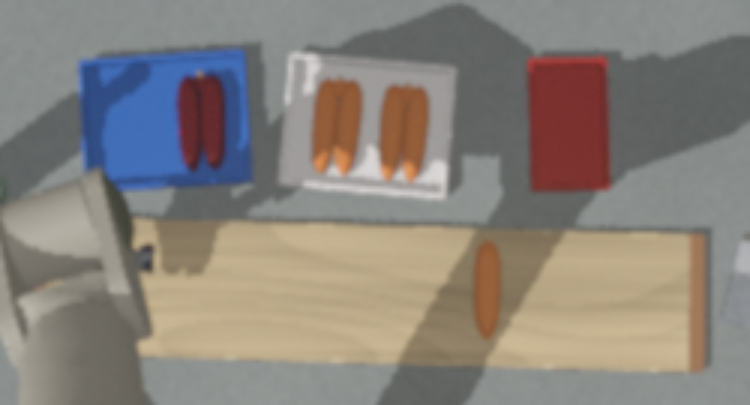

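Three pairs are placed cleanly: dark in the right of the blue tray at (200,120), ambers at (338,125) and (404,130) in the white one. Carrying the second dark pair.

>>> step_arm(
  increments=[
    {"x":0,"y":0,"z":0,"wx":0,"wy":0,"wz":-0.105,"gripper":5},
    {"x":0.2,"y":-1.2,"z":0,"wx":0,"wy":0,"wz":0,"gripper":5},
    {"x":0.3,"y":-2.1,"z":0,"wx":0,"wy":0,"wz":0,"gripper":5},
    {"x":0.3,"y":-2.1,"z":0,"wx":0,"wy":0,"wz":0,"gripper":5},
    {"x":0.3,"y":-2.1,"z":0,"wx":0,"wy":0,"wz":0,"gripper":5},
    {"x":0.3,"y":-2.1,"z":0,"wx":0,"wy":0,"wz":0,"gripper":5},
    {"x":0.3,"y":-2.1,"z":0,"wx":0,"wy":0,"wz":0,"gripper":5},
    {"x":0.3,"y":-2.1,"z":0,"wx":0,"wy":0,"wz":0,"gripper":5},
    {"x":0.3,"y":-2.1,"z":0,"wx":0,"wy":0,"wz":0,"gripper":5},
    {"x":0.4,"y":-2.2,"z":1,"wx":0,"wy":0,"wz":0,"gripper":5},
    {"x":0,"y":0,"z":1.2,"wx":0,"wy":0,"wz":0,"gripper":5},
    {"x":0,"y":0,"z":0,"wx":0,"wy":0,"wz":0,"gripper":5},
    {"x":0,"y":0,"z":0,"wx":0,"wy":0,"wz":0,"gripper":5},
  ],
)

```text
time_s: 23.75
position: [0.6321, 0.2851, 0.2315]
tool_rot: [[0.093, -0.996, -0.002], [-0.996, -0.093, -0.0], [0.0, 0.002, -1.0]]
ft_force: [0.4, 0.5, -0.9]
grip_width: 0.0571
```

Run:
```python
from h import *
go(.633,.2845,.177,5.4)
```

```text
t 23.8 pos [0.6321 0.2851 0.2315] F [ 0.4  0.5 -0.9] wz -0.001 shift cm [ 0.06 -0.09  5.45]
```

>>> step_arm(
  increments=[
    {"x":0,"y":0,"z":1.2,"wx":0,"wy":0,"wz":0,"gripper":5},
    {"x":0,"y":0,"z":1.2,"wx":0,"wy":0,"wz":0,"gripper":5},
    {"x":0,"y":0,"z":1.2,"wx":0,"wy":0,"wz":0,"gripper":5},
    {"x":0,"y":0,"z":1,"wx":0,"wy":0,"wz":0,"gripper":5},
    {"x":0,"y":0,"z":0.5,"wx":0,"wy":0,"wz":0,"gripper":5},
    {"x":0,"y":0,"z":0.1,"wx":0,"wy":0,"wz":0,"gripper":5},
    {"x":0,"y":0,"z":0.1,"wx":0,"wy":0,"wz":0,"gripper":5},
    {"x":0,"y":0,"z":0,"wx":0,"wy":0,"wz":0,"gripper":5},
    {"x":0,"y":0,"z":0,"wx":0,"wy":0,"wz":0,"gripper":5},
  ],
)

```text
time_s: 24.65
position: [0.6326, 0.285, 0.1797]
tool_rot: [[0.094, -0.996, 0.001], [-0.996, -0.094, 0.0], [-0.0, -0.001, -1.0]]
ft_force: [0.7, -0.2, -0.9]
grip_width: 0.0568
```

>>> step_arm(
  increments=[
    {"x":0,"y":0,"z":0.1,"wx":0,"wy":0,"wz":0,"gripper":5},
    {"x":0,"y":0,"z":0.1,"wx":0,"wy":0,"wz":0,"gripper":5},
    {"x":0,"y":0,"z":0.1,"wx":0,"wy":0,"wz":0,"gripper":5},
    {"x":0,"y":0,"z":0,"wx":0,"wy":0,"wz":0,"gripper":5},
    {"x":0,"y":0,"z":0,"wx":0,"wy":0,"wz":0,"gripper":6.5},
    {"x":0,"y":0,"z":0,"wx":0,"wy":0,"wz":0,"gripper":6.5},
    {"x":0,"y":0,"z":0,"wx":0,"wy":0,"wz":0,"gripper":6.5},
  ],
)

```text
time_s: 25.35
position: [0.6325, 0.285, 0.1761]
tool_rot: [[0.094, -0.996, 0.0], [-0.996, -0.094, 0.0], [-0.0, -0.0, -1.0]]
ft_force: [0.6, -0.1, -0.4]
grip_width: 0.065
```

>>> step_arm(
  increments=[
    {"x":0,"y":0,"z":-1,"wx":0,"wy":0,"wz":0,"gripper":6.5},
    {"x":0,"y":0,"z":-2,"wx":0,"wy":0,"wz":0,"gripper":6.5},
    {"x":0,"y":0,"z":-2.5,"wx":0,"wy":0,"wz":0,"gripper":6.5},
    {"x":0,"y":0,"z":-2.5,"wx":0,"wy":0,"wz":0,"gripper":6.5},
    {"x":2.4,"y":1.4,"z":0,"wx":0,"wy":0,"wz":0,"gripper":6},
    {"x":3,"y":1.7,"z":0,"wx":0,"wy":0,"wz":0,"gripper":6},
    {"x":3,"y":1.7,"z":0,"wx":0,"wy":0,"wz":0,"gripper":6},
    {"x":3,"y":1.7,"z":0,"wx":0,"wy":0,"wz":0,"gripper":6},
    {"x":3,"y":1.7,"z":0,"wx":0,"wy":0,"wz":0,"gripper":6},
    {"x":3,"y":1.7,"z":0,"wx":0,"wy":0,"wz":0,"gripper":6},
    {"x":3,"y":1.7,"z":0,"wx":0,"wy":0,"wz":0,"gripper":6},
    {"x":3,"y":1.7,"z":0,"wx":0,"wy":0,"wz":0,"gripper":6},
    {"x":3,"y":1.6,"z":0,"wx":0,"wy":0,"wz":0,"gripper":6},
    {"x":3,"y":1.6,"z":0,"wx":0,"wy":0,"wz":0,"gripper":6},
    {"x":3,"y":1.6,"z":0,"wx":0,"wy":0,"wz":0,"gripper":6},
    {"x":3,"y":1.6,"z":0,"wx":0,"wy":0,"wz":0,"gripper":6},
    {"x":3,"y":1.6,"z":0,"wx":0,"wy":0,"wz":0,"gripper":6},
    {"x":2.5,"y":1.4,"z":0,"wx":0,"wy":0,"wz":0,"gripper":6},
    {"x":0,"y":0,"z":0,"wx":0,"wy":0,"wz":0.094,"gripper":6},
    {"x":0,"y":0,"z":0,"wx":0,"wy":0,"wz":0,"gripper":6},
  ],
)

```text
time_s: 27.35
position: [0.4447, -0.1441, 0.2569]
tool_rot: [[-0.003, -1.0, 0.001], [-1.0, 0.003, -0.001], [0.001, -0.001, -1.0]]
ft_force: [-0.2, -0.6, -0.1]
grip_width: 0.0599
```

Run:
```python
from pca import *
go(.4445,-.1433,.188,0)
pieces(env.get_image("top"),(160,95,300,147))
```

```text
t 27.4 pos [ 0.4447 -0.1441  0.2569] F [-0.2 -0.6 -0.1] wz -0.003 shift cm [-0.09  0.02  6.89]
amber 338 [[631.9  37.8]] deg -3.5
amber 333 [[627.8 -41.5]] deg -3.3
dark 170 [[615.5 194.1]] deg -14.6
```

>>> step_arm(
  increments=[
    {"x":-0.1,"y":0,"z":1,"wx":0,"wy":0,"wz":0,"gripper":6},
    {"x":0,"y":0,"z":1.5,"wx":0,"wy":0,"wz":0,"gripper":6},
    {"x":0,"y":0,"z":1.5,"wx":0,"wy":0,"wz":0,"gripper":6},
    {"x":0,"y":0,"z":1.3,"wx":0,"wy":0,"wz":0,"gripper":6},
    {"x":0,"y":0,"z":1,"wx":0,"wy":0,"wz":0,"gripper":6},
    {"x":0,"y":0,"z":0.5,"wx":0,"wy":0,"wz":0,"gripper":6},
    {"x":0,"y":0,"z":0,"wx":0,"wy":0,"wz":0,"gripper":6},
    {"x":0,"y":0,"z":0,"wx":0,"wy":0,"wz":0,"gripper":2.5},
    {"x":0,"y":0,"z":0,"wx":0,"wy":0,"wz":0,"gripper":2.5},
    {"x":0,"y":0,"z":0,"wx":0,"wy":0,"wz":0,"gripper":2.5},
    {"x":0,"y":0,"z":0,"wx":0,"wy":0,"wz":0,"gripper":2.5},
    {"x":0,"y":0,"z":0,"wx":0,"wy":0,"wz":0,"gripper":2.5},
    {"x":0,"y":0,"z":0,"wx":0,"wy":0,"wz":0,"gripper":2.5},
    {"x":0,"y":0,"z":0,"wx":0,"wy":0,"wz":0,"gripper":2.5},
  ],
)

```text
time_s: 28.8
position: [0.4449, -0.1425, 0.1889]
tool_rot: [[-0.0, -1.0, 0.001], [-1.0, 0.0, -0.001], [0.001, -0.001, -1.0]]
ft_force: [-1.2, -0.4, 6.3]
grip_width: 0.0311
```

>>> step_arm(
  increments=[
    {"x":0,"y":0,"z":-1,"wx":0,"wy":0,"wz":0,"gripper":2.5},
    {"x":0,"y":0,"z":-2,"wx":0,"wy":0,"wz":0,"gripper":2.5},
    {"x":0,"y":0,"z":-2,"wx":0,"wy":0,"wz":0,"gripper":2.5},
    {"x":0,"y":0,"z":-2,"wx":0,"wy":0,"wz":0,"gripper":2.5},
    {"x":0,"y":0,"z":0,"wx":0,"wy":0,"wz":0,"gripper":2.5},
  ],
)

```text
time_s: 29.3
position: [0.445, -0.1425, 0.2607]
tool_rot: [[-0.0, -1.0, 0.004], [-1.0, 0.0, -0.003], [0.003, -0.004, -1.0]]
ft_force: [-0.0, 0.6, -0.1]
grip_width: 0.0313
```

Run:
```python
from h import *
go(.643,-.2394,.24,1.5)
d=env.get_image("top")
cv2.imwrite("pics/p6.png",cv2.resize(d["color"][80:215,140:390],None,fx=3,fy=3))
```

```text
t 29.3 pos [ 0.445  -0.1425  0.2607] F [-0.   0.6 -0.1] wz -0.026 shift cm [ 10.19 -19.53   2.17]
```

View pics/p6.png

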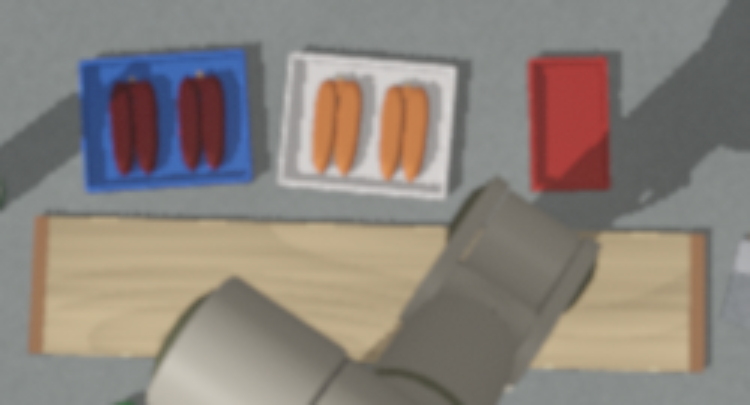

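All four pairs are seated: darks at (133,125) and (201,120), ambers at (337,125) and (404,132). The single lobe is in the gripper.

>>> step_arm(
  increments=[
    {"x":0.6,"y":-1.2,"z":0,"wx":0,"wy":0,"wz":-0.026,"gripper":2.5},
    {"x":1.2,"y":-2.3,"z":0,"wx":0,"wy":0,"wz":0,"gripper":2.5},
    {"x":1.2,"y":-2.3,"z":0,"wx":0,"wy":0,"wz":0,"gripper":2.5},
    {"x":1.2,"y":-2.3,"z":0,"wx":0,"wy":0,"wz":0,"gripper":2.5},
    {"x":1.2,"y":-2.3,"z":0,"wx":0,"wy":0,"wz":0,"gripper":2.5},
    {"x":1.2,"y":-2.3,"z":0,"wx":0,"wy":0,"wz":0,"gripper":2.5},
    {"x":1.2,"y":-2.3,"z":0,"wx":0,"wy":0,"wz":0,"gripper":2.5},
    {"x":1.2,"y":-2.3,"z":0,"wx":0,"wy":0,"wz":0,"gripper":2.5},
    {"x":1.2,"y":-2.2,"z":1,"wx":0,"wy":0,"wz":0,"gripper":2.5},
    {"x":0,"y":0,"z":1.2,"wx":0,"wy":0,"wz":0,"gripper":2.5},
    {"x":0,"y":0,"z":0,"wx":0,"wy":0,"wz":0,"gripper":2.5},
    {"x":0,"y":0,"z":0,"wx":0,"wy":0,"wz":0,"gripper":2.5},
  ],
)

```text
time_s: 30.55
position: [0.6416, -0.2393, 0.2355]
tool_rot: [[0.026, -1.0, -0.002], [-1.0, -0.026, 0.001], [-0.001, 0.002, -1.0]]
ft_force: [-0.4, 0.1, -0.5]
grip_width: 0.0312
```

Run:
```python
from h import *
go(.643,-.2394,.181,1.5)
```

```text
t 30.6 pos [ 0.6416 -0.2393  0.2355] F [-0.4  0.1 -0.5] wz -0.0 shift cm [ 0.02 -0.15  5.45]
```

>>> step_arm(
  increments=[
    {"x":0,"y":0,"z":1.2,"wx":0,"wy":0,"wz":0,"gripper":2.5},
    {"x":0,"y":0,"z":1.2,"wx":0,"wy":0,"wz":0,"gripper":2.5},
    {"x":0,"y":0,"z":1.2,"wx":0,"wy":0,"wz":0,"gripper":2.5},
    {"x":0,"y":0,"z":1,"wx":0,"wy":0,"wz":0,"gripper":2.5},
    {"x":0,"y":0,"z":0.5,"wx":0,"wy":0,"wz":0,"gripper":2.5},
    {"x":0,"y":0,"z":0.1,"wx":0,"wy":0,"wz":0,"gripper":2.5},
    {"x":0,"y":0,"z":0.1,"wx":0,"wy":0,"wz":0,"gripper":2.5},
    {"x":0,"y":0,"z":0,"wx":0,"wy":0,"wz":0,"gripper":2.5},
    {"x":0,"y":0,"z":0,"wx":0,"wy":0,"wz":0,"gripper":2.5},
  ],
)

```text
time_s: 31.45
position: [0.6423, -0.2397, 0.1837]
tool_rot: [[0.026, -1.0, 0.001], [-1.0, -0.026, -0.0], [0.0, -0.001, -1.0]]
ft_force: [-0.6, -0.9, 0.1]
grip_width: 0.0311
```

Lower the last 3 mm, release to 44 mm, then lift and back away.

>>> step_arm(
  increments=[
    {"x":0,"y":0,"z":0.1,"wx":0,"wy":0,"wz":0,"gripper":2.5},
    {"x":0,"y":0,"z":0.1,"wx":0,"wy":0,"wz":0,"gripper":2.5},
    {"x":0,"y":0,"z":0.1,"wx":0,"wy":0,"wz":0,"gripper":2.5},
    {"x":0,"y":0,"z":0,"wx":0,"wy":0,"wz":0,"gripper":2.5},
    {"x":0,"y":0,"z":0,"wx":0,"wy":0,"wz":0,"gripper":4.4},
    {"x":0,"y":0,"z":0,"wx":0,"wy":0,"wz":0,"gripper":4.4},
    {"x":0,"y":0,"z":0,"wx":0,"wy":0,"wz":0,"gripper":4.4},
  ],
)

```text
time_s: 32.15
position: [0.6422, -0.2397, 0.18]
tool_rot: [[0.026, -1.0, -0.0], [-1.0, -0.026, 0.0], [-0.0, 0.0, -1.0]]
ft_force: [-0.3, 0.1, -0.3]
grip_width: 0.0442
```

>>> step_arm(
  increments=[
    {"x":0,"y":0,"z":-1,"wx":0,"wy":0,"wz":0,"gripper":4.4},
    {"x":0,"y":0,"z":-2,"wx":0,"wy":0,"wz":0,"gripper":4.4},
    {"x":0,"y":0,"z":-2.5,"wx":0,"wy":0,"wz":0,"gripper":4.4},
    {"x":0,"y":0,"z":-2.5,"wx":0,"wy":0,"wz":0,"gripper":4.4},
    {"x":0,"y":2.5,"z":-2.5,"wx":0,"wy":0,"wz":0,"gripper":4.4},
    {"x":0,"y":2.5,"z":-2.5,"wx":0,"wy":0,"wz":0,"gripper":4.4},
    {"x":0,"y":2.5,"z":0,"wx":0,"wy":0,"wz":0,"gripper":4.4},
    {"x":0,"y":2.5,"z":0,"wx":0,"wy":0,"wz":0,"gripper":4.4},
    {"x":0,"y":2.5,"z":0,"wx":0,"wy":0,"wz":0,"gripper":4.4},
    {"x":0,"y":2.5,"z":0,"wx":0,"wy":0,"wz":0,"gripper":4.4},
    {"x":0,"y":2.5,"z":0,"wx":0,"wy":0,"wz":0,"gripper":4.4},
    {"x":0,"y":2.5,"z":0,"wx":0,"wy":0,"wz":0,"gripper":4.4},
    {"x":0,"y":0,"z":0,"wx":0,"wy":0,"wz":0,"gripper":4.4},
    {"x":0,"y":0,"z":0,"wx":0,"wy":0,"wz":0,"gripper":4.4},
  ],
)

```text
time_s: 33.55
position: [0.4424, -0.245, 0.311]
tool_rot: [[0.025, -1.0, 0.001], [-1.0, -0.025, -0.001], [0.001, -0.001, -1.0]]
ft_force: [-0.0, 0.4, 0.6]
grip_width: 0.0436
```

Run:
```python
from h import *
d=env.get_image("top");s=env.get_image("scene")
o=np.zeros((600,750,3),np.uint8)
o[:270]=cv2.resize(d["color"][80:170,140:390],None,fx=3,fy=3)
b=cv2.resize(s["color"][185:350,100:420],(640,330)); o[270:600,:640]=b
cv2.imwrite("pics/p7.png",o)
```

```text
(no output)
```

View pics/p7.png

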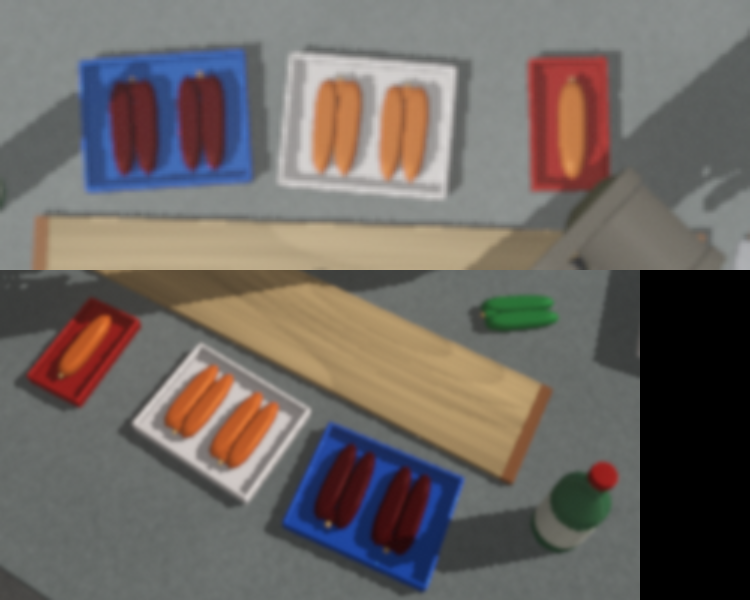

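All five pieces lie flat inside the right trays: the single lobe at (571,128), ambers at (337,127) and (404,132), darks at (133,125) and (201,120). The bottle is still standing. Handing in.

```bash
python3 -c "
from rig import env
env.close_job()"
```

```text
the job is handed in; nothing more can be done
```

I graded all five pieces and handed the job in about 33.6 s into the run: both amber pairs are in the white tray, both dark pairs in the blue tray and the single lobe in the red tray. Each piece was gripped across its width, lowered to within a millimetre or so of the tray floor and released there. The arm then backed away with nothing in the gripper.

The last top and scene pictures show every piece inside its rim, looking flat, with a gap between neighbours. I judged flatness by eye.

- **Amber pairs:** the colour measurement put them about 40 mm either side of the white tray's centre, as planned.
- **Dark pairs:** the colour mask for dark roe failed inside the blue tray (it gave one bad partial reading), so I checked those two by eye only.
- **Bottle and brush:** I never went near either. The bottle looks unmoved in the final picture. The brush was out of that crop, so I did not re-check it at the end.

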